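# Fit the beater into the mixer base and hold it home

## Task

Swing the guard lever on the mixer base wide open so that the socket is clear, then take the whisk beater from its wooden stand, turn it until its cross-shaped stem meshes with the cross-shaped socket, and push it fully home so that its flange sits flush on the socket. A spring pushes the beater back out, so finish while still holding it pressed down, with the lever still open. Do not disturb the tin, the spoon or the yoghurt tub standing nearby.

Things in the scene. Friction and masses are not known exactly. Their poses are not given: they have to be found in the camera images.
- mixer_base: Low white mixer motor base, 170 x 130 x 62 mm with rounded corners, fixed to the worktop; origin at the centre of its underside, z up. Its -x side carries the small speed dial. On its top, 5 mm to +x of the centre, is the drive socket.
- socket_mouth (a point): Centre of the top face of the drive socket, a round steel sleeve 42 mm across, its top 66 mm above the worktop. In it two crossing slots, each 6 mm wide and 25 mm long, along this point's x and y axes, over 26 mm deep, with a 1.2 mm flare at the mouth; z up. The sleeve is stiff to turn (0.25 N m) and starts at any angle, independent of the base.
- ejector_pin (a joint): Spring-loaded pin on the axis deep in the socket, travel in m, 0 when nothing presses it. The beater meets it 8 mm short of home; it pushes up with 2 N there and about 5 N when the beater is home (joint about 0.008), more than the beater's weight.
- guard_lever (a joint): Vertical hinge of the grey guard lever on top of the base, rad. At 0 it lies along the base's -x direction with its 38 mm round cover over the socket. It grows anticlockwise seen from above (free end swings to the base's -y side) up to a stop at 1.75 and stays where it is left (friction 0.06 N m). Starts at 0 to 0.3; wide open is past 1.2.
- lever_hinge (a point): The lever's hinge axis at the height of the lever's underside, 68 mm above the worktop and 50 mm from the socket's centre, 55 mm to +x of the base's centre. Fixed to the base.
- lever_pin (a point): Finger pin standing upright on the free end of the lever, 82 mm from the hinge axis: a round pin 12 mm in diameter whose top is 108 mm and whose foot is 74 mm above the worktop; this point is on its axis, 94 mm above the worktop. It can be pinched from above or pushed sideways. It moves with the lever.
- beater_cap (a point): Centre of the grip on the loose whisk beater (70 g): in its square grey cap at the top, on the beater's axis, 14 mm below the cap's flat top, 90 mm above the flange's underside. Cap 24 x 24 mm, 34 mm tall, flats square to this point's x and y axes; z up along the beater. Wire loops 53 mm across below the cap. Starts upright in the stand at any angle.
- beater_flange (a point): Centre of the underside of the beater's round steel flange (36 mm across), same axes as beater_cap. Below it is the stem: two crossing fins 22 mm wide, 4 mm thick, along this point's x and y axes (so parallel to the cap's flats), 20 mm long with tapered ends, then a round pilot of 5.6 mm ending 26 mm below this point. Quarter turns are alike. Home: this point at socket_mouth.
- stand_top (a point): Centre of the top face of the wooden stand, a fixed block 76 x 76 x 35 mm with a round hole of 27 mm in which the beater's stem hangs, flange resting on top; top face 35 mm above the worktop. Mixer base and stand stand side by side, about 0.26 m or more apart; either may be on the left.
- tin_small: Bystander: low round tin, 86 mm across, 40 mm high; origin at its underside.
- spoon_a: Bystander: steel spoon, 199 x 40 x 18 mm, lying on the worktop; origin at its underside.
- yoghurt_tub: Bystander: yoghurt tub, 72 mm across, 71 mm high; origin at its underside.
Things that resemble listed ones, but are neither listed nor needed, are in the scene too. Of the things shaped like the part that bears beater_cap, the bare steel one is meant.

How it is judged (in metres and radians):
On the way, in this order (a step that is already met when the one before it is completed fails the run):
1. the guard lever is swung wide open (value of joint guard_lever above 1.2 rad), for 0.2 s.
2. the beater is meshed and fully home in the socket (z of beater_flange in the frame of socket_mouth below 0.0025 m and horizontal distance between beater_flange and socket_mouth below 0.004 m and angle between beater_cap's own z axis and vertical below 0.07 rad), for 0.2 s.
At the end, for the whole second after the job is handed in: The beater is upright (within 4 degrees) in the socket with its flange within 2.5 mm of the socket's top face and within 4 mm of its axis, the fingers are still on it and press it down against the spring (more than 3 N), and the guard lever is still open (more than 1.1 rad) (all of step 2 and value of joint guard_lever above 1.1 rad and contact force between the fingers and beater above 1 N and contact force between beater and mixer_base above 3 N); the arm keeps its last pose, push and grip.
It fails at once if a bystander (tin, spoon or yoghurt tub) was moved more than 30 mm (distance of any of tin_small, spoon_a, yoghurt_tub from where it was at the start of the episode above 0.03 m).
It also fails if it takes over 53 s, if anything falls off the work surface, if the arm or the gripper's body presses on something with over 40 N, if the wrist force passes 120 N, or if a joint passes its speed limit or range.

## Robot

A 6-joint arm with a two-finger parallel gripper is mounted at the origin on a cart in front of the work surface, level with it; the furniture and walls round the work are solid. World frame = base frame: x ahead of the robot, y to its left, z up, the work surface at z = 0. Lengths are in mm, angles in degrees, forces in N, time in s.
With the tool pointing down it reaches from about 350 to 850 mm from the base axis. Payload 8.1 kg.
Tool frame: the origin (TCP) lies between the finger pads; the fingertips stand 22 mm ahead of it and the grasp point (between the pads) lies 3 mm ahead of it; z points along the fingers, y is the line along which they close (so a half turn about z gives the same grasp; the last joint's range is limited). The gripper opens to 85 mm and grips with 20 to 120 N. Pads are 22 mm wide; open, the fingers measure 114 mm over their backs; the gripper's body (76 mm by 85 mm) begins 54 mm behind the grasp point. The pads swing forward as they close: fully open they stand 13 mm farther back than shut.
Start: joints at [61.284, 7.471, 85.268, -0, 87.261, -4.893], TCP at [242.333, 548.89, 253.292] pointing down, gripper open.
Joint ranges: [-169.43, 169.43], [-51.17, 129.36], [1.28, 143.12], [-76.62, 256.62], [0, 156.53], [-152.29, 152.29]. Speed limits (degrees/s): [136.94, 136.94, 159.86, 180, 180, 180].

## Interface

Orientations are given as [roll, pitch, yaw] about the fixed x, y, z axes, in that order (R = Rz(yaw) Ry(pitch) Rx(roll)).
In Python, from bench import r, vision gives the robot as it stands.
- The arm moves only by the tool step_arm, never from a script. Its argument "targets" is a list that holds one entry, the list of rows, each a list of 6 numbers: the shift along the world's x, y, z in mm, then the turn, a rotation vector about the world's x, y, z in rad. In form: [[[x, y, z, rx, ry, rz], ...]]. A call has 1 to 12 rows; each row is the pose to reach, as a shift and turn from the pose commanded when the call began; what a row does not reach only later rows make up. A row lasts 1/12 s, in which the tool goes at most 41.7 mm and 7.16 degrees, less where a joint would pass 70% of its speed; a pose out of reach is approached as far as the arm can. A call with a gripper value outside its range is refused whole. "fingers" is the gripper's target within -1 to 1 (shut at 1, half-way at 0, fully open at -1), set as the call begins (left out, the last holds). The fingers move at their own pace and stop on an object; "newtons" is the grip in N (left out, the last holds). Time passes only in rows, so rows that repeat a pose let the fingers close. It gives the time, the measured TCP pose, the force, the opening and the grip force at its end, in the units of the state.
- r.sense(): the state, without advancing time (a new reading comes with each control period).
- vision.snapshot(name): name is "scene" or "side" or "wrist"; returns a dict with "img" (384x512x3 uint8, blue, green, red), "mtx" (3x3 intrinsics, pixels), "D" ([k1, k2, p1, p2, k3] as OpenCV has them; the pictures are not rectified), "eye" and "attitude" of the camera in the world. Camera axes: x right, y up, looking along -z (the intrinsics and any distortion apply to the point x, -y, -z); pixel columns grow to the right and rows downward; lengths in mm; the calibration is good to about 2 mm. A picture is of the moment at which its call begins. There is no depth.
- r.hand_in(): hands the job in; it is judged then, once.
The state is a dict: "time": time; "joint_pos": joint angles; "qd": joint speeds; "joint_efforts": joint torques, N m; "tool_pos": TCP position; "tcp_rot": TCP orientation; "ft_force": force on the tool from outside, world axes, zero at the start; "wrist_torque": the same for the moment, N m; "finger_gap": finger opening in mm; "grip_force": force on a finger pad.
Only numpy, scipy, OpenCV 4.12 (cv2) and the standard library are available. Lean on these libraries where they do the work, as an engineer would, in place of code of your own. Each camera call takes 0.05 s, during which the arm holds its last target. There are 200 camera calls.

## Working session

There is one attempt and no reset: what is moved stays moved. The work goes in short steps, Python scripts to look and compute and a tool call to move; the robot and the scene stay as the last step left them, time stands still between calls to the robot, and variables do not carry over. Pictures are saved under pics/ and viewed, at most 10 in all, crops included, and the job is handed in when it is done.

Besides the shell and the picture viewer there is one more tool, called after "Call:" by a JSON object that holds its "name" and its "arguments", one argument or row to a line. step_arm: Moves the arm, as the interface text tells. Its arguments: {"type":"object","properties":{"targets":{"type":"array"},"fingers":{"type":"number"},"newtons":{"type":"number"}},"required":["targets"]}

```bash
ls; mkdir -p pics; python3 - <<'E'
from bench import r, vision
import cv2,numpy as np
for n in("scene","side"):
    s=vision.snapshot(n);cv2.imwrite(f"pics/{n}0.png",s["img"]);print(n,s["mtx"],s["D"],s["eye"],s["attitude"])
s=vision.snapshot("wrist");cv2.imwrite("pics/wrist0.png",s["img"]);print(s["eye"],s["attitude"],s["mtx"],s["D"])
a=[cv2.imread(f"pics/{n}0.png") for n in("scene","side")]
print(r.sense())
E
```

```text
pics
scene [[384.71400547   0.         257.8858604 ]
 [  0.         384.71400547 180.86271655]
 [  0.           0.           1.        ]] [-0.07495276  0.          0.          0.          0.        ] [ -88.00990058 -548.89116005 1157.27136168] [ 3.91052329e+01 -8.15872519e-03 -4.83022081e+01]
side [[467.35965185   0.         262.69105058]
 [  0.         467.35965185 189.83135805]
 [  0.           0.           1.        ]] [0.01322333 0.         0.         0.         0.        ] [ 432.02340391 1115.34257493  803.77917433] [  57.60181643   -1.33471505 -171.63859767]
[171.55199682 579.81444213 373.87700866] [-17.42578126   0.08901841  66.15319006] [[288.59577561   0.         253.35259851]
 [  0.         288.59577561 192.77358309]
 [  0.           0.           1.        ]] [-0.01181508  0.          0.          0.          0.        ]
{'time': 0.15, 'joint_pos': array([ 6.12824169e+01,  7.50474725e+00,  8.53153980e+01, -7.42505387e-04,
        8.72622367e+01, -4.89394392e+00]), 'qd': array([ 0.0356289 , -0.08759424, -0.2139111 , -0.07547681,  0.06277776,
       -0.10583375]), 'joint_efforts': array([ 2.37231570e-04, -5.70073414e+01, -5.01151764e+01, -2.94650881e-04,
        9.89402208e-03, -3.34130232e-05]), 'tool_pos': array([242.15442507, 548.53011313, 252.48545904]), 'tcp_rot': array([-1.79917855e+02, -6.28923125e-03,  1.56176392e+02]), 'ft_force': array([-0.11237141, -0.04571007, -0.2302941 ]), 'wrist_torque': array([-0.00414838, -0.01842933,  0.01569697]), 'grip_force': 0.0, 'finger_gap': 85.11461355322973}
```

View pics/scene0.png

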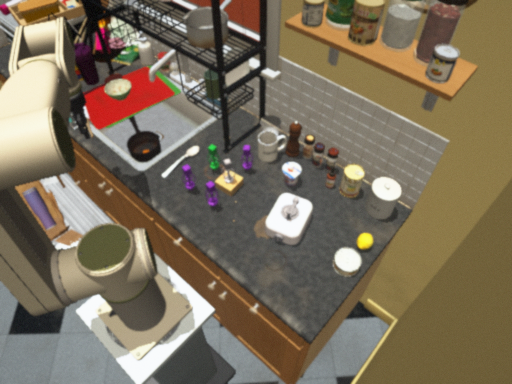

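View pics/side0.png

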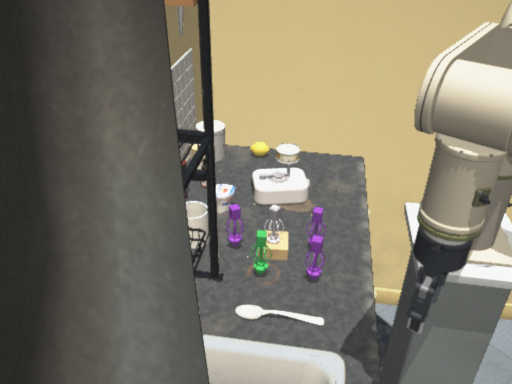

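The steel beater stands in the wooden stand at scene (228,172), side (275,222). Look-alikes are purple at scene (188,178), (211,193), (247,155) and green at (213,157). The base is at scene (290,218). I choose the grey/steel one and check it in a crop.

```bash
cat > h.py <<'E'
import numpy as np, cv2
from scipy.spatial.transform import Rotation as Ro
from bench import r, vision
def snap(n,f=None):
    s=vision.snapshot(n)
    if f: cv2.imwrite(f"pics/{f}.png",s["img"])
    s["R"]=Ro.from_euler("xyz",s["attitude"],degrees=True).as_matrix(); s["eye"]=np.array(s["eye"]); return s
def ray(s,uv):
    p=cv2.undistortPoints(np.array([[uv]],float),np.array(s["mtx"]),np.array(s["D"]))[0,0]
    d=s["R"]@np.array([p[0],-p[1],-1]); return d/np.linalg.norm(d)
def onz(s,uv,z):
    d=ray(s,uv); return s["eye"]+d*(z-s["eye"][2])/d[2]
def proj(s,P):
    c=(np.atleast_2d(P)-s["eye"])@s["R"]; c=c*[1,-1,-1]
    return cv2.projectPoints(c.reshape(-1,1,3),np.zeros(3),np.zeros(3),np.array(s["mtx"]),np.array(s["D"]))[0][:,0]
def tri(l):
    A=0;b=0
    for s,uv in l:
        d=ray(s,uv);M=np.eye(3)-np.outer(d,d);A=A+M;b=b+M@s["eye"]
    return np.linalg.solve(A,b)
E
python3 - <<'E'
from h import *
a=snap("scene");b=snap("side")
print("cap",tri([(a,(228,163)),(b,(275,209))]))
print("base",onz(a,(290,212),62),onz(b,(280,180),62))
for nm,uv in dict(p1=(188,178-9),p2=(211,193-9),p3=(247,148),g=(213,149)).items(): print(nm,onz(a,uv,100))
for nm,uv in dict(p1=(235,211),p2=(317,213),p3=(316,243),g=(261,237)).items(): print(nm,onz(b,uv,100))
print("stand",onz(a,(229,182),35), "spoon",onz(a,(182,160),5),"tub",onz(a,(291,170),60),"tin",onz(a,(347,262),40))
A=cv2.resize(a["img"][130:250,170:330],(640,480),interpolation=2);B=cv2.resize(b["img"][160:290,215:335],None,fx=4,fy=4,interpolation=2)
cv2.imwrite("pics/cA.png",A);cv2.imwrite("pics/cB.png",B)
E
```

```text
cap [527.41199098 142.71431119 127.55943841]
base [ 547.20817177 -131.38559958   62.        ] [ 540.84527809 -109.38335125   62.        ]
p1 [425.99782629 249.72013206 100.        ]
p2 [433.26463972 136.4739951  100.        ]
p3 [646.59929904 160.89123492 100.        ]
g [556.78900846 253.99746523 100.        ]
p1 [633.42411593 130.88233534 100.        ]
p2 [420.62987162 101.5922643  100.        ]
p3 [417.00556167 227.16416358 100.        ]
g [550.11282489 227.34124697 100.        ]
stand [517.00912364 135.0495516   35.        ] spoon [488.22803731 375.97202504   5.        ] tub [700.31418714 -13.72878093  60.        ] tin [ 529.77890375 -382.48098913   40.        ]
```

View pics/cA.png

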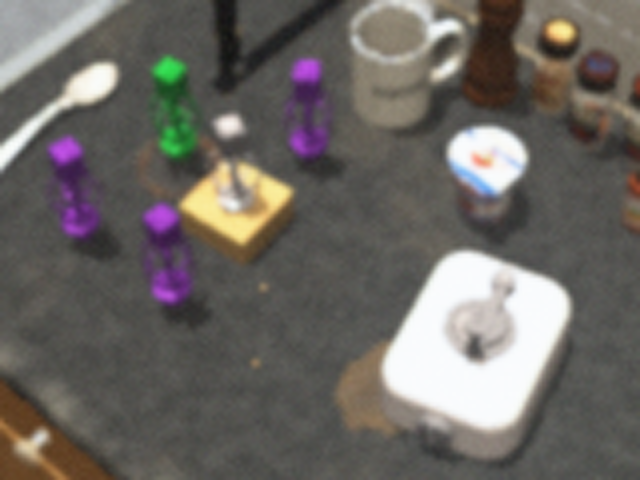

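The steel beater stands at crop (228,125), on the wooden block, with coloured look-alikes around it. The base has its dial at crop (435,432) and the lever points from the hinge at (503,283) towards the dial. Next I go above the base for a closer look.

Call:
{"name": "step_arm", "arguments": {
  "targets": [
    [[278,-679,77,0,0,0.42],[278,-679,77,0,0,0.42],[278,-679,77,0,0,0.42],[278,-679,77,0,0,0.42],[278,-679,77,0,0,0.42],[278,-679,77,0,0,0.42],[278,-679,77,0,0,0.42],[278,-679,77,0,0,0.42],[278,-679,77,0,0,0.42],[278,-679,77,0,0,0.42],[278,-679,77,0,0,0.42],[278,-679,77,0,0,0.42]]
  ],
  "fingers": -1
}}

```text
time: 1.25
tool_pos: [430.0, 89.2, 305.7]
tcp_rot: [180.0, 0.1, -179.8]
ft_force: [0.2, -0.5, 0.4]
finger_gap: 85.3
grip_force: 0.0
```

```bash
python3 - <<'E'
from h import *
import pickle
s=snap("wrist","w1");pickle.dump(s,open("w1.pkl","wb"));print(s["eye"],s["attitude"],proj(s,[[527,143,139],[520,137,35]]))
E
```

```text
[352.72805728  89.07558988 427.14345071] [-1.74850680e+01 -9.36847433e-03  9.02239981e+01] [[300.21538695 263.11076664]
 [285.44878098 221.25942942]]
```

Call:
{"name": "step_arm", "arguments": {
  "targets": [
    [[70,-219,20,0,0,0],[70,-219,20,0,0,0],[70,-219,20,0,0,0],[70,-219,20,0,0,0],[70,-219,20,0,0,0],[70,-219,20,0,0,0],[70,-219,20,0,0,0],[70,-219,20,0,0,0]]
  ]
}}

```text
time: 1.97
tool_pos: [499.8, -128.7, 324.8]
tcp_rot: [180.0, -0.0, -179.9]
ft_force: [-0.3, 0.3, 0.4]
finger_gap: 85.8
grip_force: 0.0
```

```bash
python3 - <<'E'
from h import *
import pickle
print(r.sense()["tool_pos"])
s=snap("wrist","w2");pickle.dump(s,open("w2.pkl","wb"));print(s["eye"],s["attitude"],proj(s,[[547,-125,62]]))
a=pickle.load(open("w1.pkl","rb"))["img"]
E
```

```text
[ 499.7688533  -128.71189871  324.8096457 ]
[ 422.69657622 -128.69313693  446.40123481] [-1.73876930e+01 -3.10445628e-02  9.00699455e+01] [[255.73367234 195.45541836]]
```

View pics/w1.png

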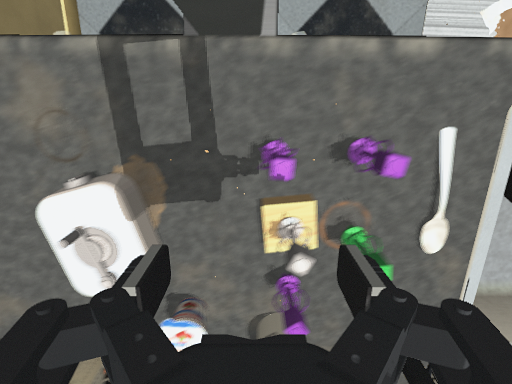

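View pics/w2.png

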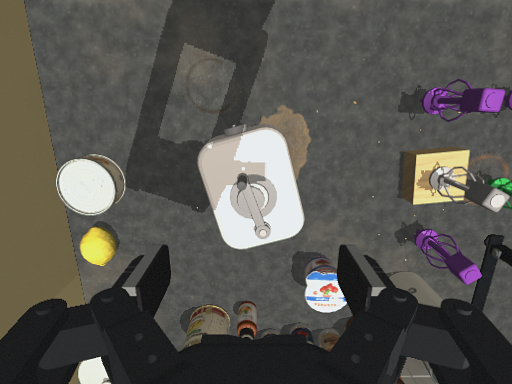

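w2 shows the base, with the dial at (235,128), hinge knob at (262,232), pin at (242,182) and socket ring near (256,196). The tub is at (323,285) and the tin at (90,185). w1 shows the steel cap at (300,264) over the stand at (290,225).

```bash
python3 - <<'E'
from h import *
import pickle
s=pickle.load(open("w2.pkl","rb"));im=s["img"]
hsv=cv2.cvtColor(im,cv2.COLOR_BGR2HSV)
m=((hsv[...,2]>140)).astype(np.uint8);m[:115]=0;m[255:]=0;m[:,:190]=0;m[:,310:]=0
m=cv2.morphologyEx(m,cv2.MORPH_OPEN,np.ones((5,5)))
n,l,st,_=cv2.connectedComponentsWithStats(m);k=1+st[1:,4].argmax()
c=max(cv2.findContours((l==k).astype(np.uint8),0,1)[0],key=cv2.contourArea)[:,0]
P=np.array([onz(s,p,62)[:2] for p in cv2.convexHull(c)[:,0]],np.float32)
print(cv2.minAreaRect(P))
h=onz(s,(262,232),80);p=onz(s,(242,182),108);d=h-p
print("hinge",h,"pin",p,np.hypot(*d[:2]),np.degrees(np.arctan2(d[1],d[0])),"ring",onz(s,(256,196),66))
C=cv2.resize(im[120:260,185:320],None,fx=4,fy=4,interpolation=cv2.INTER_CUBIC);cv2.imwrite("pics/c2.png",C)
E
```

```text
((541.6246948242188, -129.49380493164062), (164.44874572753906, 123.68912506103516), 15.181262016296387)
hinge [ 594.55152759 -116.26583474   80.        ] pin [ 514.96795469 -142.18536933  108.        ] 83.69807254688457 18.039886027277287 ring [ 546.49943012 -124.66634781   66.        ]
```

View pics/c2.png

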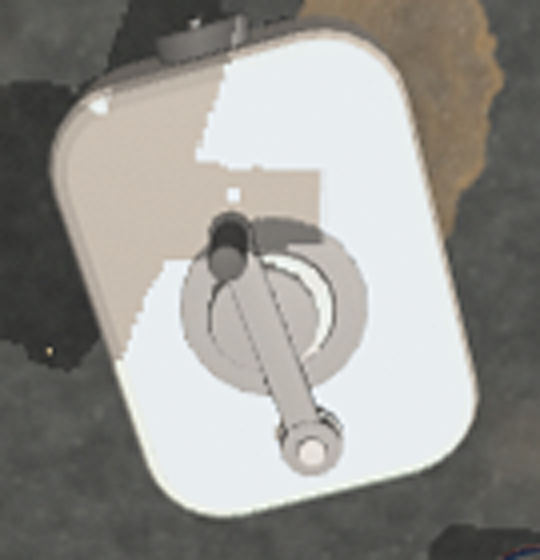

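The pin top is at crop (228,263), the collar centre at (273,305), the hinge knob at (312,450), and the lever lies about 4° open. Base +x points about 15° in the world. Estimates: socket ≈ (547,-128), hinge ≈ (595,-115), pin ≈ (518,-142). I descend on the pin and pinch it lightly.

Call:
{"name": "step_arm", "arguments": {
  "targets": [
    [[18,-13,-40,0,0,0],[18,-13,-80,0,0,0],[18,-13,-120,0,0,0],[18,-13,-160,0,0,0],[18,-13,-195,0,0,0],[18,-13,-218,0,0,0],[18,-13,-221,0,0,0],[18,-13,-221,0,0,0]]
  ]
}}

```text
time: 2.68
tool_pos: [516.4, -139.0, 102.8]
tcp_rot: [179.9, -0.2, -179.7]
ft_force: [0.9, 0.2, 0.0]
finger_gap: 85.5
grip_force: 0.0
```

Call:
{"name": "step_arm", "arguments": {
  "targets": [
    [[0,0,0,0,0,0],[0,0,0,0,0,0],[0,0,0,0,0,0],[0,0,0,0,0,0],[0,0,0,0,0,0],[0,0,0,0,0,0],[0,0,0,0,0,0],[0,0,0,0,0,0]]
  ],
  "fingers": 1,
  "newtons": 20
}}

```text
time: 3.35
tool_pos: [518.1, -141.1, 104.8]
tcp_rot: [-180.0, 0.0, -179.8]
ft_force: [-2.0, -0.3, 4.5]
finger_gap: 11.1
grip_force: 21.0
```

Call:
{"name": "step_arm", "arguments": {
  "targets": [
    [[5,-12,0,0,0,0],[13,-24,0,0,0,0],[22.5,-34.5,0,0,0,0],[34,-43,0,0,0,0],[46.5,-49.5,0,0,0,0],[60,-53.5,0,0,0,0],[74,-55.5,0,0,0,0],[88,-54.7,0,0,0,0],[88,-54.7,0,0,0,0],[88,-54.7,0,0,0,0]]
  ]
}}

```text
time: 4.18
tool_pos: [607.0, -197.5, 104.7]
tcp_rot: [-179.8, 0.1, -179.8]
ft_force: [1.5, -8.2, 2.2]
finger_gap: 11.1
grip_force: 20.3
```

Call:
{"name": "step_arm", "arguments": {
  "targets": [
    [[0,0,0,0,0,0],[0,0,0,0,0,0],[0,0,0,0,0,0],[0,0,40,0,0,0],[-20,40,80,0,0,0],[-60,60,120,0,0,0],[-100,62,160,0,0,0],[-120,62,180,0,0,0],[-120,62,180,0,0,0],[-120,62,180,0,0,0]]
  ],
  "fingers": -1
}}

```text
time: 5.02
tool_pos: [485.0, -133.3, 291.1]
tcp_rot: [-179.8, 0.5, -179.7]
ft_force: [-0.2, -0.3, -0.2]
finger_gap: 85.5
grip_force: 0.0
```

```bash
python3 - <<'E'
from h import *
import pickle
print(r.sense()["tool_pos"],r.sense()["joint_pos"])
s=snap("wrist");pickle.dump(s,open("w3.pkl","wb"));print(s["eye"],s["attitude"])
u,v=proj(s,[547,-128,66])[0].astype(int);print(u,v)
u0,v0=max(u-75,0),max(v-70,0)
cv2.imwrite("pics/c3.png",cv2.resize(s["img"][v0:v0+140,u0:u0+150],None,fx=4,fy=4,interpolation=cv2.INTER_CUBIC));print(u0,v0)
E
```

```text
[ 485.04124896 -133.26556245  291.08155956] [-2.12034521e+01 -8.91341262e+00  9.75973550e+01 -2.28556899e-03
  9.08272212e+01 -1.11477733e+02]
[ 406.90879747 -133.02868097  411.99519492] [-17.89185046   0.18125232  90.24844914]
257 213
182 143
```

View pics/c3.png

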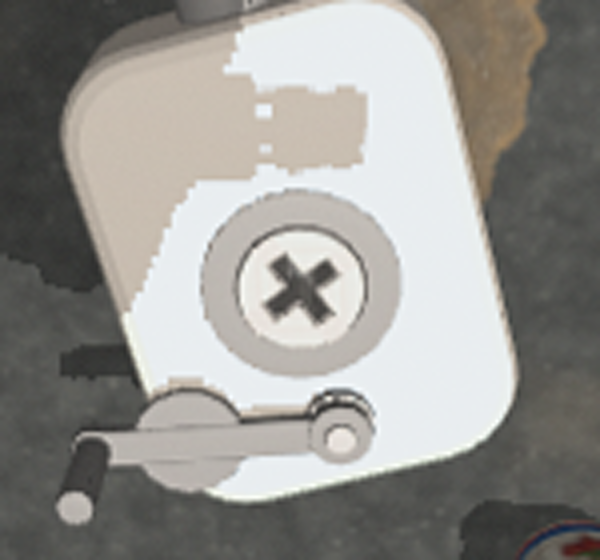

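The lever is wide open, with its pin at crop (75,505). The socket is clear, its centre at crop (302,287), and the cross is turned about 35°. I measure the cross centre and angle now.

```bash
cat >> h.py <<'E'
def socket(s):
    c=proj(s,[547,-128,66])[0]
    g=cv2.cvtColor(s["img"],cv2.COLOR_BGR2GRAY).astype(float)
    pts=np.array([[x,y] for x in np.arange(-30,30.1,.5) for y in np.arange(-30,30.1,.5)])+[547,-128]
    uv=proj(s,np.c_[pts,np.full(len(pts),66.)]).astype(np.float32)
    v=cv2.remap(g.astype(np.float32),uv[:,0].reshape(121,121),uv[:,1].reshape(121,121),1)
    cv2.imwrite("pics/_s.png",v)
    V=v.ravel();cen=np.array([547.,-128])
    for k in range(6):
        q=np.hypot(*(pts-cen).T);m=(V<110)&(q<15.5);cen=pts[m].mean(0)
    d=pts[m]-cen;q=np.hypot(*d.T);a=np.arctan2(d[:,1],d[:,0]);w=q>5
    z=(np.exp(4j*a[w])).sum();return cen,np.degrees(np.angle(z))/4,abs(z)/w.sum(),m.sum()*.25
E
python3 - <<'E'
from h import *
import pickle
print(socket(pickle.load(open("w3.pkl","rb"))));s=snap("wrist");print(socket(s))
# white disc fit
g=s["img"].min(2);c=proj(s,[547,-128,66])[0]
a=pickle.load(open("w1.pkl","rb"))
hs=cv2.cvtColor(a["img"],cv2.COLOR_BGR2HSV);wood=cv2.inRange(hs,(12,60,90),(35,255,255));wood[:,:250]=0;wood[:,330:]=0;wood[:185]=0;wood[265:]=0
k=cv2.convexHull(cv2.findContours(wood,0,1)[0][0]) if 0 else cv2.convexHull(np.argwhere(wood)[:,::-1].astype(np.int32))[:,0]
print("stand",cv2.minAreaRect(np.array([onz(a,p,35)[:2] for p in k],np.float32)))
print("cap",onz(a,(300,264),139),onz(a,(291,226),40))
cv2.imwrite("pics/c1.png",cv2.resize(a["img"][190:290,250:350],None,fx=5,fy=5,interpolation=2))
E
```

```text
(array([ 548.73687281, -129.03792299]), np.float64(38.237377949408526), np.float64(0.7380203881322188), np.float64(214.25))
(array([ 548.22706682, -129.05436014]), np.float64(38.231174258833434), np.float64(0.7369632969301598), np.float64(220.75))
stand ((523.269775390625, 151.377197265625), (88.96572875976562, 100.14957427978516), 5.383881568908691)
cap [528.14970506 142.81665117 139.        ] [525.32866024 144.77790791  40.        ][ WARN:0@0.568] global loadsave.cpp:1063 imwrite_ Unsupported depth image for selected encoder is fallbacked to CV_8U.
```

Call:
{"name": "step_arm", "arguments": {
  "targets": [
    [[5,40,0,0,0,0],[10,80,0,0,0,0],[15,120,0,0,0,0],[20,160,0,0,0,0],[25,200,0,0,0,0],[30,240,-15,0,0,0],[35,276,-31,0,0,0],[35,276,-31,0,0,0],[35,276,-31,0,0,0]]
  ]
}}

```text
time: 5.87
tool_pos: [519.3, 144.4, 249.4]
tcp_rot: [-179.9, -0.4, -179.5]
ft_force: [-0.2, -0.0, -0.3]
finger_gap: 85.3
grip_force: 0.0
```

```bash
python3 - <<'E'
from h import *
import pickle
print(r.sense()["tool_pos"],r.sense()["joint_pos"])
s=snap("wrist","w4");pickle.dump(s,open("w4.pkl","wb"));print(s["eye"],s["attitude"])
u,v=proj(s,[527,143.5,139])[0].astype(int)
u0,v0=max(u-65,0),max(v-70,0)
cv2.imwrite("pics/c4.png",cv2.resize(s["img"][v0:v0+140,u0:u0+130],None,fx=4,fy=4,interpolation=cv2.INTER_CUBIC));print(u0,v0)
hs=cv2.cvtColor(s["img"],cv2.COLOR_BGR2HSV)[v-25:v+25,u-25:u+25]
print(hs[25,::3].tolist())
E
```

```text
[519.3478188  144.42553312 249.36160487] [ 1.00846005e+01 -1.53058094e+00  9.49934428e+01  9.25606880e-03
  8.69043056e+01 -8.03883820e+01]
[442.9479449  144.16209818 371.39586137] [-1.70741563e+01  4.97188502e-02  9.04466805e+01]
187 136
[[17, 104, 177], [29, 75, 239], [28, 75, 239], [28, 75, 239], [26, 85, 185], [23, 9, 109], [17, 14, 129], [13, 17, 176], [14, 19, 171], [14, 19, 173], [16, 19, 175], [15, 20, 177], [14, 20, 170], [17, 14, 127], [17, 14, 125], [29, 83, 202], [29, 79, 232]]
```

View pics/c4.png

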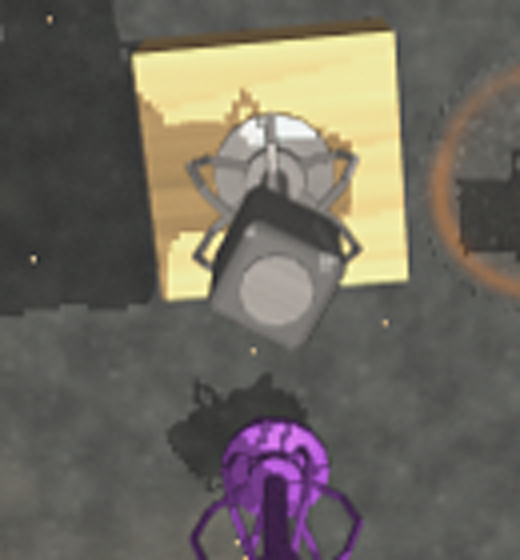

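The cap's top face is at crop (277,289), with corners near (210,307), (291,350), (343,265) and (262,222). It is turned about 28° in the image.

```bash
python3 - <<'E'
from h import *
import pickle
s=pickle.load(open("w4.pkl","rb"))
f=lambda p,z=139:onz(s,(187+p[0]/4,136+p[1]/4),z)[:2]
C=[f(p) for p in((210,307),(291,350),(343,265),(262,222))]
for i in range(4):
    d=C[(i+1)%4]-C[i];print(np.hypot(*d),np.degrees(np.arctan2(d[1],d[0]))%90)
print(f((277,289)),np.mean(C,0),"flange",f((273,168),40))
print(f((275,470),40), "purple flange")
E
```

```text
20.15383761092384 60.690002873647266
22.41147630622164 61.243350454293875
19.695524902585007 61.4344164774983
22.155883335575577 60.06020332052776
[528.17360708 147.10663223] [527.63247661 146.98001369] flange [526.43859371 146.76952362]
[626.33568514 148.3849073 ] purple flange
```

Call:
{"name": "step_arm", "arguments": {
  "targets": [
    [[7,5,-20,0,0,-0.12],[7,5,-40,0,0,-0.24],[7,5,-55,0,0,-0.36],[7,5,-60,0,0,-0.45],[7,5,-60,0,0,-0.51],[7,5,-60,0,0,-0.51],[7,5,-60,0,0,-0.51],[7,5,-60,0,0,-0.51],[7,5,-60,0,0,-0.51]]
  ]
}}

```text
time: 6.67
tool_pos: [528.2, 147.0, 193.8]
tcp_rot: [180.0, 0.0, 151.1]
ft_force: [-0.0, 0.2, 0.4]
finger_gap: 85.5
grip_force: 0.0
```

Call:
{"name": "step_arm", "arguments": {
  "targets": [
    [[0,0,-25,0,0,0],[0,0,-45,0,0,0],[0,0,-58,0,0,0],[0,0,-64,0,0,0],[0,0,-64,0,0,0],[0,0,-64,0,0,0],[0,0,-64,0,0,0]]
  ]
}}

```text
time: 7.25
tool_pos: [528.7, 147.6, 130.6]
tcp_rot: [179.9, 0.1, 151.0]
ft_force: [-0.4, -0.3, -0.8]
finger_gap: 85.4
grip_force: 0.0
```

Call:
{"name": "step_arm", "arguments": {
  "targets": [
    [[0,0,0,0,0,0],[0,0,0,0,0,0],[0,0,0,0,0,0],[0,0,0,0,0,0],[0,0,0,0,0,0],[0,0,0,0,0,0],[0,0,0,0,0,0],[0,0,0,0,0,0],[0,0,0,0,0,0]]
  ],
  "fingers": 1,
  "newtons": 60
}}

```text
time: 8.0
tool_pos: [528.0, 147.5, 129.5]
tcp_rot: [180.0, 0.0, 151.0]
ft_force: [1.2, 0.1, 3.7]
finger_gap: 23.4
grip_force: 58.9
```

Call:
{"name": "step_arm", "arguments": {
  "targets": [
    [[0,0,20,0,0,0],[0,0,50,0,0,0],[0,0,90,0,0,0],[0,0,125,0,0,0],[3,-30,130,0,0,-0.06],[6,-70,130,0,0,-0.12],[9,-110,130,0,0,-0.18],[12,-150,130,0,0,-0.24],[15,-190,130,0,0,-0.3],[18,-230,130,0,0,-0.36],[20,-265,130,0,0,-0.398],[20,-276,130,0,0,-0.398]]
  ]
}}

```text
time: 9.0
tool_pos: [547.2, -133.3, 258.6]
tcp_rot: [-179.9, 0.0, 127.9]
ft_force: [-0.2, -0.7, -0.9]
finger_gap: 23.2
grip_force: 58.9
```

Call:
{"name": "step_arm", "arguments": {
  "targets": [
    [[0,0,-40,0,0,0],[0,0,-55,0,0,0],[0,0,-55,0,0,0],[0,0,-55,0,0,0],[0,0,-55,0,0,0],[0,0,-55,0,0,0]]
  ]
}}

```text
time: 9.5
tool_pos: [548.9, -128.4, 206.3]
tcp_rot: [179.9, 0.1, 128.3]
ft_force: [-0.0, -0.1, -0.6]
finger_gap: 23.2
grip_force: 58.9
```

```bash
python3 - <<'E'
from h import *
import pickle
print(r.sense()["tool_pos"],r.sense()["tcp_rot"])
s=snap("wrist","w5");b=snap("side","s5");c=snap("scene","sc5");pickle.dump((s,b,c),open("w5.pkl","wb"))
z=r.sense()["tool_pos"][2];print(proj(s,[[548,-129,z-93],[548,-129,66],[548,-129,z+10]]),proj(b,[[548,-129,66]]))
W=s["img"][150:350,150:400]
cv2.imwrite("pics/c5.png",cv2.resize(W,None,fx=3,fy=3,interpolation=2))
E
```

```text
[ 548.90384631 -128.42233682  206.34002601] [1.79900191e+02 1.48121474e-01 1.28261148e+02]
[[252.22739635 203.93957031]
 [252.31568935 187.16483331]
 [251.82121962 281.31876686]] [[278.48812652 175.45473075]]
```

View pics/c5.png

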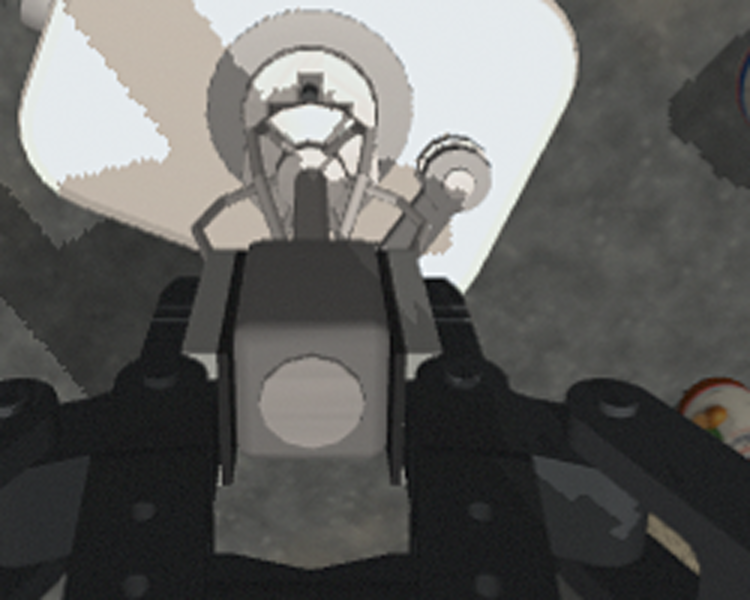

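The cap is square between the pads, with its disc at crop (312,400). The flange is below at (311,150) and the socket sleeve behind it.

```bash
python3 - <<'E'
from h import *
import pickle
s,b,c=pickle.load(open("w5.pkl","rb"))
print("cap",onz(s,(150+312/3,150+400/3),206.3+9.5), "disc top edge socket left/right", onz(s,(150+245/3,150+100/3),66),onz(s,(150+378/3,150+100/3),66))
print("beater flange left/right",onz(s,(150+250/3,150+135/3),206.3-94),onz(s,(150+372/3,150+135/3),206.3-94))
E
```

```text
cap [ 549.42762746 -129.22283601  215.8       ] disc top edge socket left/right [ 530.40212656 -138.0660101    66.        ] [ 563.19874191 -112.24926211   66.        ]
beater flange left/right [ 531.85409534 -132.45291011  112.3       ] [ 556.9342924  -112.71387889  112.3       ]
```

Call:
{"name": "step_arm", "arguments": {
  "targets": [
    [[0.5,0.4,-5,0,0,0],[0.5,0.4,-10,0,0,0],[0.5,0.4,-14,0,0,0],[0.5,0.4,-17,0,0,0],[0.5,0.4,-19,0,0,0],[0.5,0.4,-21,0,0,0],[0.5,0.4,-21,0,0,0]]
  ]
}}

```text
time: 10.23
tool_pos: [548.0, -128.1, 182.5]
tcp_rot: [-180.0, -0.0, 128.2]
ft_force: [-0.1, 0.6, -0.5]
finger_gap: 23.4
grip_force: 58.9
```

Call:
{"name": "step_arm", "arguments": {
  "targets": [
    [[0,-0.4,-2,0,0,0],[0,-0.4,-4,0,0,0],[0,-0.4,-6,0,0,0],[0,-0.4,-8,0,0,0],[0,-0.4,-10,0,0,0],[0,-0.4,-10,0,0,0]]
  ]
}}

```text
time: 10.73
tool_pos: [548.0, -128.4, 172.6]
tcp_rot: [-180.0, -0.0, 128.2]
ft_force: [-0.1, 0.6, -0.1]
finger_gap: 23.3
grip_force: 58.9
```

Call:
{"name": "step_arm", "arguments": {
  "targets": [
    [[0,0,-2,0,0,0],[0,0,-4,0,0,0],[0,0,-6,0,0,0],[0,0,-8,0,0,0],[0,0,-10,0,0,0],[0,0,-11,0,0,0],[0,0,-11,0,0,0]]
  ]
}}

```text
time: 11.32
tool_pos: [548.4, -128.6, 162.3]
tcp_rot: [180.0, 0.0, 128.2]
ft_force: [-0.5, -0.1, 3.3]
finger_gap: 23.2
grip_force: 59.4
```

Call:
{"name": "step_arm", "arguments": {
  "targets": [
    [[0,0,-1,0,0,0],[0,0,-2,0,0,0],[0,0,-2,0,0,0],[0,0,-2,0,0,0]]
  ]
}}

```text
time: 11.65
tool_pos: [548.5, -128.6, 160.5]
tcp_rot: [180.0, 0.0, 128.2]
ft_force: [-0.6, 1.3, 4.7]
finger_gap: 23.0
grip_force: 59.6
```

Call:
{"name": "step_arm", "arguments": {
  "targets": [
    [[0,0,-1,0,0,0],[0,0,-2,0,0,0],[0,0,-2,0,0,0],[0,0,-2,0,0,0]]
  ]
}}

```text
time: 11.98
tool_pos: [548.7, -128.7, 160.4]
tcp_rot: [180.0, 0.1, 128.2]
ft_force: [-6.4, 1.7, 17.8]
finger_gap: 23.1
grip_force: 61.4
```

Call:
{"name": "step_arm", "arguments": {
  "targets": [
    [[0,0,0,0,0,0],[0,0,0,0,0,0],[0,0,0,0,0,0],[0,0,0,0,0,0],[0,0,0,0,0,0],[0,0,0,0,0,0]]
  ]
}}

```text
time: 12.48
tool_pos: [548.7, -128.8, 160.4]
tcp_rot: [180.0, 0.1, 128.2]
ft_force: [-6.3, 1.0, 17.0]
finger_gap: 23.5
grip_force: 61.4
```

```bash
python3 - <<'E'
from h import *
q=r.sense();print(q["tool_pos"],q["tcp_rot"],q["ft_force"])
if q["tool_pos"][2]<161.5 and 6<q["ft_force"][2]<35: print(r.hand_in())
E
```

```text
[ 548.73923126 -128.75264416  160.3723032 ] [1.79961190e+02 8.05270513e-02 1.28217326e+02] [-6.31159098  1.01312597 16.96268008]
the job is handed in; nothing more can be done
None
```

I handed the job in at about 12.5 s with the guard lever swung open (about 1.45 rad) and the steel beater meshed, flush on the socket and held down at about 17 N; the hand-in gave no verdict back.

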